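# Gauge the gap on the optical rail with spacer blocks

### The arm

A 7-joint arm with a two-finger parallel gripper is mounted at the origin on the work surface. World frame = base frame: x ahead of the robot, y to its left, z up, the work surface at z = 0. Lengths are in mm, angles in rad, forces in N, time in s.
With the tool pointing down it reaches from about 400 to 750 mm from the base axis. Payload 19.5 kg.
Tool frame: the origin (TCP) lies midway between the tips of the shut fingers; the grasp point (between the pads) lies grasp_offset behind it (grasp_offset is the distance from the TCP to the grasp point, in mm); z points along the fingers, y is the line along which they close (so a half turn about z gives the same grasp; the last joint's range is limited). The gripper opens to 85 mm and grips with 20 to 120 N. Pads are 22 mm wide; open, the fingers measure 114 mm over their backs; the gripper's body (76 mm by 85 mm) begins 54 mm behind the grasp point. The pads swing forward as they close: fully open they stand 13 mm farther back than shut.
Start: joints at [-1.244, 0.707, -0.028, 1.485, 0.022, 0.951, -0.075], TCP at [207.271, 536.315, 231.268] pointing down, gripper open.
Joint ranges: [-2.71, 2.71], [-0.32, 2.16], [-1.57, 1.52], [0, 2.45], [-1.46, 4.6], [0, 2.02], [-2.83, 2.83]. Speed limits (rad/s): [1.89, 1.89, 2.57, 2.57, 3.01, 3.01, 3.01].

### API

Orientations are given as a unit quaternion [w, x, y, z].
In Python, from cell import * gives the robot as it stands. The module is installed in compiled form; this text tells all that it offers. Calls block until the motion is done:
- movep(position, orientation): joint-space move of the TCP to a pose.
- move_straight(position, ori=None, rate=150): straight line of the TCP; ori=None keeps the orientation; rate is the mean speed in mm/s.
- goto_joints(angles): joint-space move.
- set_gripper(opening, force=None): opening from 0.0 (shut) to 1.0 (fully open); force is the grip in N (None keeps the last); returns when the fingers have stopped.
- hold(seconds).
- inverse_kinematics(position, orientation): joint angles nearest the present ones, or None.
- get_image(name): name is "scene" or "top" or "wrist"; returns a dict with "image" (400x640x3 uint8, red, green, blue), "z_map" (400x640 float32, mm along the optical axis (not along the pixel's ray), 0 where there is no reading), "fx", "fy", "cx", "cy" (pixels), "rvec" (rotation vector, rad) and "tvec" (3), from world to camera coordinates, as OpenCV has them; the wrist camera has in their place "mount" (4x4, takes a point from camera to tool coordinates, whose origin is the TCP and whose axes are the flange's). Camera axes: x right, y down, z forward; pixel columns grow to the right and rows downward; lengths in mm; the calibration is good to about 2 mm. The wrist camera is an equidistant fisheye: a pixel r from the principal point sees the ray r / f radians off the axis. A picture is of the moment at which its call begins: read the wrist's pose just before it.
A pose or a line that the arm cannot do raises PlanningError and nothing moves.
- finish_job(): hands the job in; it is judged then, once.
Readings, each from a call of its own:
- get_clock(): time.
- get_joints(): joint angles.
- get_qd(): joint speeds.
- get_joint_efforts(): joint torques, N m.
- get_position(): TCP position.
- get_ee_rot(): TCP orientation.
- get_force(): force on the tool from outside, world axes, zero at the start.
- get_ft_torque(): the same for the moment, N m.
- get_width(): opening from 0.0 (shut) to 1.0 (fully open).
- get_finger_force(): force on a finger pad.
Only numpy, scipy, OpenCV 4.12 (cv2) and the standard library are available. Lean on these libraries where they do the work, as an engineer would, in place of code of your own. Each camera call takes 0.05 s, during which the arm holds its last target. There are 200 camera calls.

### The job

We are finding the size of the gap between the fixed stop and the carriage on the optical rail, trying spacer blocks of increasing thickness: the thinnest, now in the gap, is too loose. Take it out and stand it on the bench, then put in the thickest of the other spacers that still goes in between the two faces, and leave it upright, right down on the rail and about midway across it. The spacers not in use end standing upright on the bench; do not knock any of them over.

Things in the scene. Friction and masses are not known exactly. Their poses are not given: they have to be found in the camera images.
- stop_face (a point): Black fixed stop at the robot's-left end of a dark steel rail (70 mm wide, top 10 mm above the bench). Point: on the rail's top at the foot of the gap face, mid-width; y along the rail from the gap into the stop, x across, z up. Stop and carriage: 60 mm wide, tops 36 mm above the rail's top; the upper 8 mm of both gap faces slope back 45 degrees (gap 16 mm wider at the top).
- carriage_face (a point): Black carriage, 55 mm long, locked on the rail on the robot's right of the gap, micrometer on its far end. Point: on the rail's top at the foot of its gap face, mid-width; axes as stop_face. Distance to stop_face = gap: either 40 mm (the 32 mm spacer goes in, the 44 mm one does not) or 52 mm (the 44 mm one goes in).
- thin_grip (a point): Loose aluminium spacer: body 20 mm thick (y) x 50 wide (x) x 40 high, square stem 20 x 20 x 40 mm high on top (alike on all three). Point: on the stem, where to grip, 65 mm above the underside, 15 below the top; z up. About 0.16 kg. Starts in the gap. Free bench for it: 0.42 to 0.64 m ahead of the robot, 0.08 to 0.34 m to its right, apart from the two other spacers.
- medium_grip (a point): Loose aluminium spacer: body 32 mm thick (y) x 50 wide (x) x 40 high, square stem 20 x 20 x 40 mm high on top (alike on all three). Point: on the stem, where to grip, 65 mm above the underside, 15 below the top; z up. About 0.24 kg. Starts on the bench on the robot's right of the rail.
- thick_grip (a point): Loose aluminium spacer: body 44 mm thick (y) x 50 wide (x) x 40 high, square stem 20 x 20 x 40 mm high on top (alike on all three). Point: on the stem, where to grip, 65 mm above the underside, 15 below the top; z up. About 0.32 kg. Starts on the bench on the robot's right of the rail.

How it is judged (in metres and radians):
On the way:
1. the thin spacer is out of the gap and stands upright on the bench (height (world z) of thin_grip between 0.059 and 0.071 m and angle between thin_grip's own z axis and vertical below 0.18 rad), for 0.2 s.
At the end, for the whole second after the job is handed in: The thickest spacer that fits (32 mm in the 40 mm gap, 44 mm in the 52 mm gap) stands in the gap, its underside within about 6 mm of the rail's top, within 20 mm of the middle of the rail's width and within 10 degrees of upright; the other two spacers stand on the bench, upright within 10 degrees (all of step 1 and ((distance between stop_face and carriage_face below 0.046 m and (z of medium_grip in the frame of stop_face between 0.058 and 0.071 m and x of medium_grip in the frame of stop_face between -0.02 and 0.02 m and y of medium_grip in the frame of stop_face between -0.055 and 0 m and angle between medium_grip's own z axis and vertical below 0.18 rad) and (height (world z) of thick_grip between 0.059 and 0.071 m and angle between thick_grip's own z axis and vertical below 0.18 rad)) or (distance between stop_face and carriage_face above 0.046 m and (z of thick_grip in the frame of stop_face between 0.058 and 0.071 m and x of thick_grip in the frame of stop_face between -0.02 and 0.02 m and y of thick_grip in the frame of stop_face between -0.055 and 0 m and angle between thick_grip's own z axis and vertical below 0.18 rad) and (height (world z) of medium_grip between 0.059 and 0.071 m and angle between medium_grip's own z axis and vertical below 0.18 rad)))); the robot touches nothing.
It fails at once if the thin spacer is knocked over (angle between thin_grip's own z axis and vertical above 0.8 rad).
It fails at once if the medium spacer is knocked over (angle between medium_grip's own z axis and vertical above 0.8 rad).
It fails at once if the thick spacer is knocked over (angle between thick_grip's own z axis and vertical above 0.8 rad).
It also fails if it takes over 59 s, if anything falls off the work surface, if the arm or the gripper's body presses on something with over 40 N, if the wrist force passes 120 N, or if a joint passes its speed limit or range.

## Working session

There is one attempt and no reset: what is moved stays moved. The work goes in short steps, each a Python script; the robot and the scene stay as the last script left them, time stands still between calls to the robot, and variables do not carry over. Pictures are saved under pics/ and viewed, at most 10 in all, crops included, and the job is handed in when it is done.

```bash
mkdir -p pics
python3 - <<'E'
from cell import *
import cv2, numpy as np
for n in ["scene","top"]:
    d=get_image(n); cv2.imwrite(f"pics/{n}1.png",d["image"][:,:,::-1]); np.savez(f"{n}1.npz",**d)
    R=cv2.Rodrigues(np.array(d["rvec"],float))[0]; print(n,d["fx"],d["cx"],d["cy"],(-R.T@np.array(d["tvec"]).ravel()).round(),(d["z_map"]>0).mean())
print(get_ee_rot(),get_clock(), [k for k in globals() if 'grasp' in k], globals().get('grasp_offset'))
E
```

```text
scene 387.2535842523274 319.86215341824004 196.63374228757317 [1173.  -50.  528.] 0.9961875
top 381.89105188963873 319.8993143431258 202.4625351668408 [401.  -0. 727.] 0.99594921875
[-7.80178343e-05  1.83321650e-01  9.83052872e-01 -4.66990549e-04] 0.1 ['grasp_offset'] 18.700000000000003
```

View pics/scene1.png

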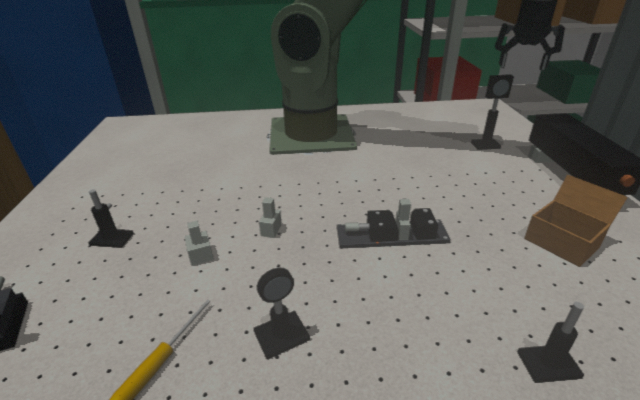

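View pics/top1.png

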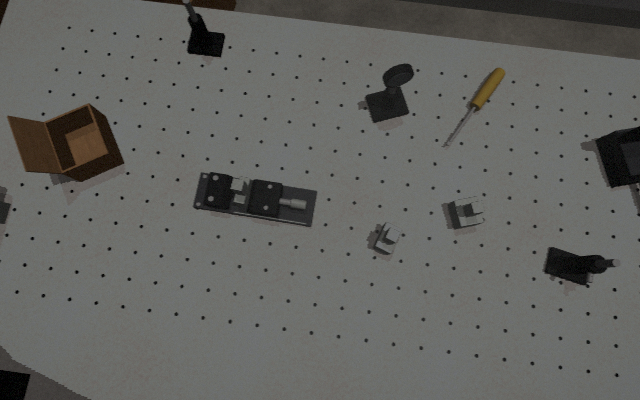

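The top view shows the rail at (195..315, 175..225): stop at (218,190), the thin stem at (240,185), the carriage at (265,198). The other spacers are at (385,238) and (467,211). The scene view agrees. Next I get coarse positions from depth.

```bash
cat > h.py <<'E'
import numpy as np, cv2
from scipy.spatial.transform import Rotation as Ro
def cloud(d):
    z=d["z_map"].astype(float); v,u=np.mgrid[:400,:640]
    P=np.stack([(u-d["cx"])/d["fx"]*z,(v-d["cy"])/d["fy"]*z,z],-1)
    R=cv2.Rodrigues(np.array(d["rvec"],float))[0]
    return (P-np.array(d["tvec"]).ravel())@R
E
python3 - <<'E'
from h import *
for n in ["top","scene"]:
    P=cloud(np.load(n+"1.npz")).reshape(-1,3)
    for nm,(x0,x1,y0,y1) in dict(rail=(330,520,0,290),sp=(330,560,-350,-20)).items():
        for lo,hi in [(4,16),(30,42),(43,50),(68,84),(84,96)]:
            m=(P[:,0]>x0)&(P[:,0]<x1)&(P[:,1]>y0)&(P[:,1]<y1)&(P[:,2]>lo)&(P[:,2]<hi)
            Q=P[m]
            if len(Q)<8: continue
            g=np.zeros((400,400),np.uint8); ij=((Q[:,:2]-[x0,y0])).astype(int); g[ij[:,0],ij[:,1]]=1
            g=cv2.dilate(g,np.ones((7,7)))
            k,L=cv2.connectedComponents(g); l=L[ij[:,0],ij[:,1]]
            for c in range(1,k):
                q=Q[l==c]
                if len(q)>15:
                    r=cv2.minAreaRect(q[:,:2].astype(np.float32)); print(n,nm,lo,hi,len(q),np.round(r[0]),np.round(r[1]),round(r[2]),"zmed",q[:,2].mean().round(1))
E
```

```text
top rail 4 16 736 [511. 144.] [230.  18.] 90 zmed 8.8
top rail 30 42 45 [513. 121.] [55.  9.] 87 zmed 36.4
top rail 30 42 38 [516. 208.] [40.  9.] 88 zmed 37.3
top rail 43 50 155 [514. 119.] [50. 11.] 89 zmed 45.0
top rail 43 50 79 [516. 211.] [35.  8.] 89 zmed 45.1
top sp 4 16 28 [ 492. -101.] [57. 25.] 12 zmed 10.8
top sp 4 16 48 [ 541. -253.] [49. 23.] 72 zmed 10.2
top sp 30 42 307 [ 495. -114.] [32. 50.] 71 zmed 38.3
top sp 30 42 282 [ 552. -259.] [29. 45.] 17 zmed 38.1
top sp 68 84 151 [ 495. -114.] [20. 20.] 72 zmed 77.9
top sp 68 84 67 [ 558. -257.] [10. 20.] 18 zmed 76.9
scene rail 4 16 41 [511.  36.] [15. 18.] 83 zmed 8.9
scene rail 43 50 63 [514. 116.] [11. 48.] 1 zmed 44.9
scene rail 43 50 33 [516. 209.] [ 8. 34.] 0 zmed 45.0
scene sp 4 16 98 [ 508. -110.] [28. 56.] 36 zmed 10.0
scene sp 30 42 188 [ 498. -117.] [32. 50.] 72 zmed 37.0
scene sp 30 42 44 [ 549. -246.] [27. 11.] 18 zmed 38.4
scene sp 30 42 28 [ 553. -278.] [13. 12.] 13 zmed 38.1
scene sp 43 50 35 [ 503. -115.] [13. 25.] 18 zmed 47.0
scene sp 68 84 101 [ 498. -116.] [20. 22.] 73 zmed 75.5
scene sp 68 84 20 [ 558. -259.] [ 8. 19.] 18 zmed 78.1
```

Run:
```python
from h import *
for n in ["top","scene"]:
    P=cloud(np.load(n+"1.npz")).reshape(-1,3)
    for nm,(x0,x1,y0,y1) in dict(rail=(400,640,0,290),sp=(400,640,-350,-20)).items():
        for lo,hi in [(7,13),(36,42),(43,50),(72,84),(84,96)]:
            m=(P[:,0]>x0)&(P[:,0]<x1)&(P[:,1]>y0)&(P[:,1]<y1)&(P[:,2]>lo)&(P[:,2]<hi)
            Q=P[m]
            if len(Q)<8: continue
            g=np.zeros((400,400),np.uint8); ij=((Q[:,:2]-[x0,y0])).astype(int); g[ij[:,0],ij[:,1]]=1
            g=cv2.dilate(g,np.ones((7,7)))
            k,L=cv2.connectedComponents(g); l=L[ij[:,0],ij[:,1]]
            for c in range(1,k):
                q=Q[l==c]
                if len(q)>15:
                    r=cv2.minAreaRect(q[:,:2].astype(np.float32)); print(n,nm,lo,hi,len(q),np.round(r[0]),np.round(r[1]),round(r[2],1),"z",q[:,2].mean().round(1))
```

```text
top rail 7 13 1581 [540. 143.] [230.  70.] 88.3 z 9.0
top rail 36 42 100 [535. 154.] [61. 40.] 12.6 z 39.3
top rail 36 42 114 [541. 192.] [ 9. 60.] 85.7 z 39.5
top rail 43 50 802 [539. 118.] [50. 60.] 88.3 z 44.9
top rail 43 50 565 [542. 210.] [37. 61.] 87.6 z 45.1
top rail 43 50 147 [545. 162.] [20. 50.] 85.2 z 48.0
top rail 72 84 35 [541. 156.] [12. 26.] 46.6 z 77.7
top rail 84 96 140 [545. 162.] [20. 20.] 85.7 z 88.5
top sp 7 13 33 [ 554. -236.] [51. 13.] 32.2 z 10.2
top sp 36 42 288 [ 495. -114.] [32. 50.] 70.6 z 38.7
top sp 36 42 441 [ 562. -255.] [50. 45.] 18.4 z 38.5
top sp 43 50 20 [ 558. -247.] [20.  6.] 34.6 z 47.1
top sp 72 84 146 [ 495. -114.] [20. 20.] 70.7 z 78.2
top sp 72 84 146 [ 563. -255.] [20. 20.] 18.6 z 77.9
scene rail 7 13 1015 [542. 141.] [230.  73.] 88.2 z 9.2
scene rail 36 42 110 [550. 193.] [70. 34.] 27.7 z 39.2
scene rail 36 42 125 [555. 123.] [63. 72.] 20.7 z 39.2
scene rail 43 50 425 [541. 115.] [49. 63.] 87.0 z 45.0
scene rail 43 50 302 [543. 208.] [35. 62.] 88.1 z 45.2
scene rail 43 50 79 [549. 159.] [20. 49.] 85.8 z 47.7
scene rail 72 84 54 [551. 154.] [27. 14.] 42.7 z 78.2
scene rail 84 96 80 [548. 159.] [20. 20.] 83.3 z 88.0
scene sp 7 13 52 [ 508. -110.] [25. 54.] 36.8 z 10.1
scene sp 7 13 54 [ 587. -250.] [ 4. 43.] 18.9 z 10.0
scene sp 36 42 135 [ 498. -117.] [32. 50.] 71.5 z 38.6
scene sp 36 42 281 [ 565. -257.] [50. 44.] 18.6 z 38.4
scene sp 43 50 35 [ 503. -115.] [13. 25.] 17.9 z 47.0
scene sp 43 50 27 [ 573. -255.] [ 5. 20.] 19.2 z 46.9
scene sp 72 84 78 [ 498. -116.] [20. 22.] 73.3 z 77.2
scene sp 72 84 96 [ 565. -258.] [22. 20.] 18.1 z 77.2
```

The depth is consistent: rail top about 10, stem tops about 80 and 90, sizes as given. The gap between the faces comes out near 40. Next I check from close up with the wrist camera.

```bash
cat >> h.py <<'E'
def down(deg):  # tool pointing down, closing line at deg from world x
    a=np.radians((deg+90)/2); return [0,float(np.cos(a)),float(np.sin(a)),0]
def wcloud(d,pos,q):
    z=d["z_map"].astype(float); v,u=np.mgrid[:400,:640]
    a=(u-d["cx"])/d["fx"]; b=(v-d["cy"])/d["fy"]; t=np.hypot(a,b)+1e-9
    k=np.tan(np.minimum(t,1.4))/t
    P=np.stack([a*k*z,b*k*z,z],-1); M=np.array(d["mount"])
    P=P@M[:3,:3].T+M[:3,3]
    R=Ro.from_quat(q,scalar_first=True).as_matrix()
    P=P@R.T+np.array(pos); P[(d["z_map"]<=0)|(t>1.2)]=np.nan; return P
def rects(P,box,bands):
    x0,x1,y0,y1=box; P=P.reshape(-1,3)
    for lo,hi in bands:
        Q=P[(P[:,0]>x0)&(P[:,0]<x1)&(P[:,1]>y0)&(P[:,1]<y1)&(P[:,2]>lo)&(P[:,2]<hi)]
        if len(Q)<8: continue
        g=np.zeros((400,400),np.uint8); ij=(Q[:,:2]-[x0,y0]).astype(int); g[ij[:,0],ij[:,1]]=1
        g=cv2.dilate(g,np.ones((5,5))); k,L=cv2.connectedComponents(g); l=L[ij[:,0],ij[:,1]]
        for c in range(1,k):
            q=Q[l==c]
            if len(q)>30:
                r=cv2.minAreaRect(q[:,:2].astype(np.float32)); print(lo,hi,len(q),np.round(r[0],1),np.round(r[1],1),round(r[2],1),"z",q[:,2].mean().round(1))
E
python3 - <<'E'
from cell import *
from h import *
q=down(88.2)
for i,z in enumerate([220,180]):
    (movep if i==0 else move_straight)([525,165,z],q)
    hold(0.3)
    p,r=get_position(),get_ee_rot(); d=get_image("wrist")
    cv2.imwrite(f"pics/w{i}.png",d["image"][:,:,::-1]); np.savez(f"w{i}.npz",p=p,r=r,**d)
    if i==0: print(np.round(d["mount"],2),d["fx"])
    print(p,get_clock()); rects(wcloud(d,p,r),(440,640,40,290),[(7,13),(38.8,44),(45,47),(47.5,52),(84,95)])
print(get_joints())
E
```

```text
[[   0.     -0.96   -0.27   68.81]
 [   1.      0.      0.      1.04]
 [  -0.     -0.27    0.96 -144.21]
 [   0.      0.      0.      1.  ]] 309.70691628693146
[524.90691795 165.31841974 219.99868514] 2.2333
7 13 3398 [539.2 148.2] [218.4  68.7] 87.9 z 11.6
7 13 579 [561.4  61.7] [43.3 23.7] 89.3 z 11.5
38.8 44 286 [527.3 133.9] [79.8 40.3] 39.0 z 42.1
38.8 44 272 [541.9 206.8] [39.2 59.5] 87.8 z 42.1
45 47 577 [539.9 117.7] [51.  60.5] 88.2 z 46.5
45 47 379 [543.1 209.3] [35.1 60. ] 88.7 z 46.5
47.5 52 1372 [539.8 116.5] [48.  60.1] 87.9 z 48.2
47.5 52 991 [542.7 210.1] [32.9 60.1] 88.3 z 48.3
47.5 52 214 [528.5 162.4] [18.7 16.1] 87.7 z 51.1
84 95 477 [545.9 160.5] [20.  20.6] 85.1 z 91.2
[525.20275084 165.06878464 180.57783999] 3.0
7 13 4180 [540.7 148.3] [217.9  71.2] 88.4 z 11.6
7 13 639 [562.   61.4] [42.7 22.7] 89.8 z 11.5
38.8 44 338 [539.6 122.3] [49.1 60.3] 87.3 z 41.5
38.8 44 341 [542.6 206.8] [40.2 60.7] 88.4 z 41.4
45 47 680 [539.5 116.9] [50.8 60.8] 88.0 z 46.4
45 47 481 [542.3 209.1] [36.3 60.9] 87.4 z 46.4
47.5 52 1710 [539.7 115.9] [48.4 59.9] 88.3 z 48.1
47.5 52 1238 [542.7 210.5] [33.7 59.9] 88.7 z 48.3
47.5 52 287 [528.6 161.3] [19.4 15.8] 87.2 z 51.1
84 95 629 [545.8 161.1] [20.3 21.1] 86.8 z 91.1
[-0.26094113  0.73773548 -0.19302381  1.64187602  0.18474578  0.77922561
  1.00266691]
```

View pics/w0.png

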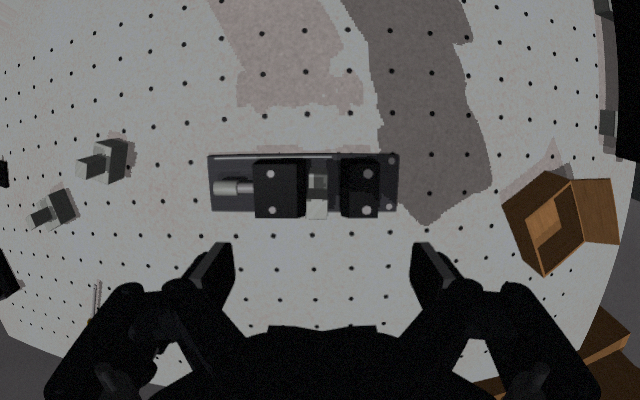

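The wrist view shows the carriage at (280,190), the stop at (365,190) and the thin stem at (318,205). The flat tops are about 54–56 apart, so the gap is 40 mm and the medium spacer goes in. Thin stem is at (545.9, 161) with its top at about 90, as it must be. I'll take it out now.

Run:
```python
from cell import *
from h import *
q=down(86.5)
movep([545.8,161,130],q)
move_straight([545.8,161,56.5],rate=100)
set_gripper(0.0,50); hold(0.2)
p=get_position(); print("grip",p,get_width(),get_finger_force(),get_force(),get_clock())
move_straight([p[0],p[1],p[2]+100],rate=100)
print(get_width(),get_finger_force(),get_force())
a=get_position(); d=get_image("scene"); cv2.imwrite("pics/s2.png",d["image"][:,:,::-1])
movep([460,-235,160],down(86.5))
move_straight([460,-235,p[2]-10+25],rate=120)
move_straight([460,-235,p[2]-10+1],rate=40); hold(0.2)
print("at",get_position(),get_force(),get_width(),get_clock())
```

```text
grip [545.79638671 161.09819036  56.61163602] 0.22478646283204734 51.2971168756485 [-1.68001417  0.95148104  5.1278481 ] 5.025
0.22236016474111883 50.396806597709656 [ 0.65008143  0.61348153 -1.93671053]
at [ 460.0523954  -235.07188534   47.78958263] [-0.62218855 -0.19359204 -1.35859733] 0.22716109461155637 9.5583
```

View pics/s2.png

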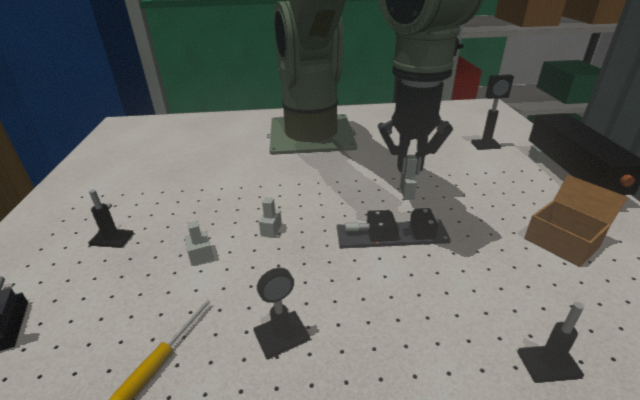

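The picture shows the thin spacer held upright at (409,178), with the gap empty. I'll set it down, back off and look at the empty gap and the medium spacer.

Run:
```python
from cell import *
from h import *
x,y,z=get_position()
for k in range(4):
    z-=0.5; move_straight([460,-235,z],rate=20); hold(0.1)
    f=get_force()[2]
    if f>2: break
print(k,get_position(),f)
set_gripper(1.0); hold(0.2)
move_straight([460,-235,170],rate=150)
movep([480,-115,180],down(-18)); hold(0.3)
p,r=get_position(),get_ee_rot(); d=get_image("wrist"); cv2.imwrite("pics/w2.png",d["image"][:,:,::-1])
P=wcloud(d,p,r); print(p,get_clock()); rects(P,(400,640,-350,-20),[(36,39),(39,44),(73,79),(79,86)])
```

```text
2 [ 460.04665604 -235.0532207    46.56976854] 6.4572755473072085
[ 479.93238284 -115.1931491   179.96426199] 14.1667
36 39 70 [ 460.9 -224.3] [ 2.5 48.7] 86.1 z 37.5
39 44 450 [ 460.5 -233.8] [20.9 50.7] 86.2 z 41.4
39 44 1082 [ 496.4 -115.6] [32.  49.1] 71.6 z 41.5
73 79 78 [ 464.4 -227.3] [12.2 24.3] 48.6 z 76.1
73 79 49 [ 499.2 -106.3] [ 1.4 18.9] 72.2 z 76.6
79 86 337 [ 460.5 -234. ] [21.9 19.9] 89.7 z 81.4
79 86 565 [ 496.4 -115.1] [20.5 19. ] 72.3 z 81.5
```

View pics/w2.png

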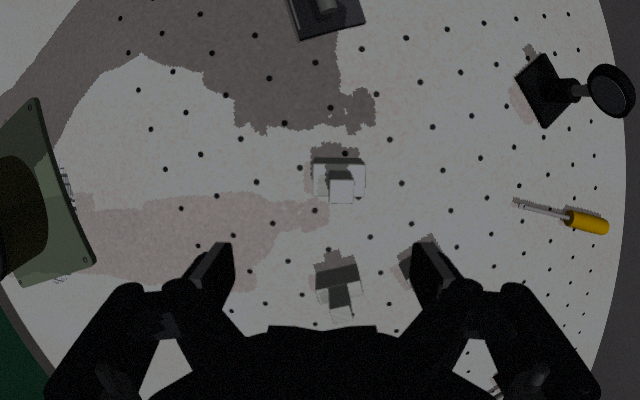

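The wrist picture shows the thin spacer standing at (338,285) and the medium one at (340,180). Medium stem is at (496.4, -115.3), with its top at about 80. Next I pick it up and hover over the gap.

Run:
```python
from cell import *
from h import *
q=down(71.8)
movep([496.4,-115.3,120],q)
move_straight([496.4,-115.3,46.5],rate=100)
set_gripper(0.0,60); hold(0.2)
p=get_position(); print("grip",p,get_width(),get_finger_force(),get_force(),get_clock())
move_straight([p[0],p[1],170],rate=120)
movep([541.3,166.9,170],down(88.2))
move_straight([541.3,166.9,112],rate=100); hold(0.3)   # underside ~20 mm above stop tops
print(get_position(),get_width(),get_force(),get_clock())
for n in ["scene","top","wrist"]:
    pp,r=get_position(),get_ee_rot(); d=get_image(n); cv2.imwrite(f"pics/{n}3.png",d["image"][:,:,::-1]); np.savez(f"{n}3.npz",p=pp,r=r,**d)
    P=cloud(d) if n!="wrist" else wcloud(d,pp,r)
    print(n); rects(P,(440,640,40,290),[(44,47),(47,50),(66,100)])
a=cv2.imread("pics/scene3.png")[150:270,310:470]; b=cv2.imread("pics/wrist3.png")[100:300,180:480]
a=cv2.resize(a,(480,360)); b=cv2.resize(b,(300,200)); b=cv2.copyMakeBorder(b,0,160,0,0,0); cv2.imwrite("pics/m3.png",np.hstack([a,b]))
```

```text
grip [ 496.41843683 -115.24517904   46.6073455 ] 0.22468612636001792 60.33910810947418 [-1.05884349  1.12961733  5.25197781] 16.875
[541.45677026 166.92032755 112.33952345] 0.22726569007601508 [-0.40919179  0.36230171 -2.61583365] 20.1833
scene
44 47 360 [540.8 115. ] [48.5 63. ] 88.7 z 45.2
44 47 240 [543.4 209. ] [33.6 62.8] 87.4 z 45.2
66 100 315 [549.6 155.2] [57.6 28.2] 31.9 z 83.3
top
44 47 593 [539.1 117.1] [48.5 59.8] 88.4 z 45.2
44 47 38 [528.  199.9] [32.1  8.8] 3.8 z 45.2
66 100 131 [523.3 161.1] [21.4 43.7] 42.3 z 82.8
wrist
44 47 1274 [539.7 117.8] [52.7 60.9] 89.0 z 46.3
44 47 889 [542.6 208.8] [37.1 61.3] 88.8 z 46.2
47 50 4030 [539.6 116.2] [49.2 60.6] 88.7 z 47.8
47 50 2846 [542.8 210.4] [33.8 60.6] 88.8 z 47.9
66 100 697 [516.2 168.4] [31.7  1.5] 87.9 z 85.9
```

View pics/m3.png

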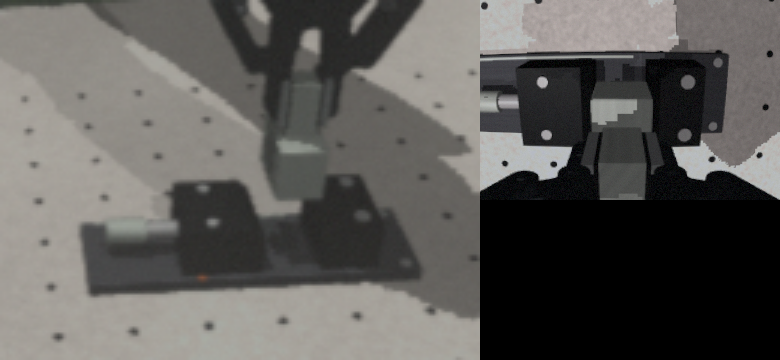

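The scene crop shows the medium spacer hanging upright between the carriage (215,230) and the stop (340,220). In wrist data its face centre is at y = 168.4 against the gap's 168.0 there, so it is centred to 0.4 mm. I'll lower it under force guard.

Run:
```python
from cell import *
from h import *
x,y=541.4,166.6
f0=np.array(get_force())
z=112
while z>56:
    z-= 6 if z>64 else 1
    move_straight([x,y,z],rate=60); 
    if z<66: hold(0.05)
    df=np.array(get_force())-f0
    if np.abs(df).max()>8: break
hold(0.2); print(z,get_position(),df.round(1),(np.array(get_force())-f0).round(1),np.round(get_ft_torque(),2),get_clock())
```

```text
56 [541.50971436 166.60832409  56.59149727] [-3.2 -0.8 13. ] [-3.1 -1.8 12.2] [-0.25  0.68  0.02] 24.9833
```

It seated at z = 56.6, as expected, with a light contact. I'll release and check.

Run:
```python
from cell import *
from h import *
p=get_position()
set_gripper(1.0); hold(0.3)
move_straight([p[0],p[1],190],rate=120); hold(0.4)
p,r=get_position(),get_ee_rot(); d=get_image("wrist"); P=wcloud(d,p,r)
print(get_clock(),get_force()); rects(P,(440,640,40,290),[(7,13),(45,48.7),(49.2,53),(84,95)])
for n in ["top","scene"]:
    d=get_image(n); P=cloud(d); print(n); rects(P,(400,640,-350,-20),[(36,42),(72,84)]); rects(P,(440,640,40,290),[(47,50),(84,95)])
    if n=="scene": cv2.imwrite("pics/end.png",d["image"][130:330,150:470,::-1])
```

```text
27.6583 [ 0.15142752 -0.54470185  0.37523839]
7 13 3458 [539.9 148.5] [218.8  69.7] 88.2 z 11.5
7 13 653 [560.9  61.3] [42.3 22.8] 88.9 z 11.5
45 48.7 2903 [540.  117.1] [51.7 61.2] 88.0 z 47.4
45 48.7 1908 [542.4 209.6] [35.4 59.7] 89.1 z 47.5
49.2 53 70 [519.9 209.8] [19.6 14.7] 85.5 z 49.8
49.2 53 899 [541.  167.1] [31.8 48.9] 88.4 z 51.4
49.2 53 54 [562.6 212.9] [7.9 9.3] 89.6 z 50.0
84 95 627 [541.2 167.3] [20.3 20.8] 86.8 z 91.2
top
36 42 191 [ 459.4 -232.7] [20.3 50. ] 87.2 z 38.5
36 42 432 [ 562.5 -255.6] [50.  44.6] 18.8 z 38.5
72 84 160 [ 459.2 -232.4] [20.3 19.8] 88.2 z 78.1
72 84 148 [ 562.3 -255.2] [20.1 20.9] 18.5 z 78.1
47 50 228 [540.9 168.1] [32.2 49.1] 87.6 z 48.6
84 95 142 [540.9 168.1] [20.  20.6] 87.5 z 88.7
scene
36 42 62 [ 473.6 -235.5] [19.8 27.6] 84.6 z 38.7
36 42 275 [ 564.6 -257.4] [51.9 43.7] 18.2 z 38.3
72 84 72 [ 463.2 -234.9] [19.9 21.5] 85.5 z 77.3
72 84 95 [ 563.9 -257.6] [23.2 19.7] 16.7 z 77.3
47 50 116 [543.3 165.8] [31.8 50.2] 87.6 z 48.8
84 95 82 [542.8 165.7] [20.1 22.5] 89.5 z 88.0
```

View pics/end.png

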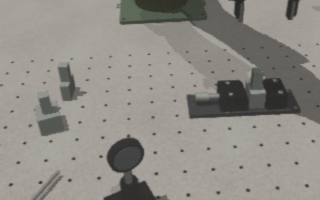

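The medium spacer is seated upright in the gap at (256,90), with its body top 40 above the rail. The thin (66,80) and thick (48,112) spacers stand upright on the bench.

```bash
python3 -c "
from cell import *
print(finish_job())"
```

```text
the job is handed in; nothing more can be done
None
```

The gap measured 40 mm, so the 32 mm (medium) spacer now stands upright in it, down on the rail and within about 1 mm of mid-width; the thin and thick spacers stand upright on the bench, and I handed the job in at about 28 s (no verdict was returned).

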